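# Load the bottle carrier on the gravity roller feed and click it home

### The arm

A 6-joint arm with a two-finger parallel gripper is mounted at the origin on a cart in front of the work surface, level with it; the furniture and walls round the work are solid. World frame = base frame: x ahead of the robot, y to its left, z up, the work surface at z = 0. Lengths are in mm, angles in rad, forces in N, time in s.
With the tool pointing down it reaches from about 350 to 875 mm from the base axis. Payload 4.2 kg.
Tool frame: the origin (TCP) lies between the finger pads; the fingertips stand 22 mm ahead of it and the grasp point (between the pads) lies 3 mm ahead of it; z points along the fingers, y is the line along which they close (so a half turn about z gives the same grasp; the last joint's range is limited). The gripper opens to 85 mm and grips with 20 to 120 N. Pads are 22 mm wide; open, the fingers measure 114 mm over their backs; the gripper's body (76 mm by 85 mm) begins 54 mm behind the grasp point. The pads swing forward as they close: fully open they stand 13 mm farther back than shut.
Start: joints at [-1.076, 0.385, 0.008, 0, -1.194, -0.259], TCP at [146.031, -607.68, 253.312] pointing down, gripper open.
Joint ranges: [-3.14, 3.14], [-1.21, 2.06], [-1.07, 1.41], [-3.16, 2.05], [-2.99, -0.16], [-3.1, 3.1]. Speed limits (rad/s): [2.79, 2.79, 3.14, 3.14, 3.14, 3.14].

### API

Orientations are given as a rotation vector (axis times angle).
In Python, from station import manip, get_image, calibration, close_job, finder gives the robot as it stands.
- The arm moves only by the tool servo_tool, never from a script. Its argument "plan" is a list of rows, each a list of 3 entries, a list of its own where there are three numbers: the turn, a rotation vector about the tool's x, y, z in degrees, then the shift along the tool's x, y, z in cm, then the finger opening in cm, from 0 to 8.54. A call has 1 to 10 rows; each row shifts and turns the commanded pose from where the row before left it, along the tool's axes as they then stand; what a row does not reach is not made up. A row lasts 1/8 s, in which the tool goes at most 62.5 mm and 10.7 degrees, less where a joint would pass 70% of its speed; a pose out of reach is approached as far as the arm can. A call is refused whole if a number of a shift passes 6.25 or a number of a turn 10.7, either way. A call with a gripper value outside its range is refused whole. The fingers move at their own pace and stop on an object; "force" is the grip in N (left out, the last holds). Time passes only in rows, so rows that do not move let the fingers close. It gives the time, the measured TCP pose, the force, the opening and the grip force at its end, in the units of the state.
- manip.state(): the state, without advancing time (a new reading comes with each control period).
- get_image(name): name is "side" or "top"; returns the picture (384x512x3 uint8, red, green, blue); there is no depth.
- calibration(name): a dict with "mtx" (3x3 intrinsics, pixels), "origin" and "orientation" of the camera in the world. Camera axes: x right, y down, z forward; pixel columns grow to the right and rows downward; lengths in mm; the calibration is good to about 2 mm. A picture is of the moment at which its call begins. calibration takes no time and is no camera call.
- close_job(): hands the job in; it is judged then, once.
Trained networks look in the newest picture that a camera, given by its name, has taken for a name from the list of things; names that differ only in an ending like _2 or _b are one class to them, and where a whole thing is asked for, a point or a joint stands for the part that bears it (a point fixed in the world has none). Each returns a list of dicts, best first, with "conf" (0 to 1); they miss things now and then, are a little off and sometimes report something else, mostly with a low value. They report only what shows in the picture. A call takes as long as a camera call. They do not tell look-alikes from the thing itself.
- finder.silhouettes(name, camera): "mask" (384x512 bool, what is visible of it) and "extent" ([left, top, right, bottom] in pixels, round what is visible of it).
The state is a dict: "clock": time; "joint_pos": joint angles; "qd": joint speeds; "effort": joint torques, N m; "tcp_pos": TCP position; "eef_rot": TCP orientation; "force": force on the tool from outside, world axes, zero at the start; "wrist_torque": the same for the moment, N m; "opening": opening from 0.0 (shut) to 1.0 (fully open); "finger_force": force on a finger pad.
Only numpy, scipy, OpenCV 4.12 (cv2) and the standard library are available. Lean on these libraries where they do the work, as an engineer would, in place of code of your own. Each camera call takes 0.05 s, during which the arm holds its last target. There are 200 camera calls.

### The job

Set the loaded wooden bottle carrier on the upper end of the sloping roller feed, let go and let it roll down to the spring catch by itself. Then push it on against the stop until the catch snaps back behind its front end board, so that it stays put when the painter takes bottles out. The bottle and the jar stay standing in it, and the other ware on the bench is left where it is.

Things in the scene. Friction and masses are not known exactly. Their poses are not given: they have to be found in the camera images.
- carrier: Plywood tote, 130 mm long (x), 82 wide (y), 138 tall (z), same from both ends; about 0.7 kg with bottle and jar, which end 84 mm up. Origin: centre of its underside. End boards (12 mm thick, outer faces at x = +-65 mm, 82 mm wide up to 58 mm height, 44 mm above) stand out 9 mm beyond the low side walls (48 mm tall).
- carrier_grip (a point): Middle of the carrier's wooden handle bar, 116 mm above its underside. The bar runs along the carrier's x axis between the end boards (106 mm free), 20 mm wide (y), 24 mm tall.
- oil_bottle: Small brown bottle, 40 mm across, 74 mm tall, standing loose in one cell of the carrier. Origin: centre of its underside, z up.
- paint_jar: Small blue jar with white cap, 45 mm across, 70 mm tall, standing loose in the carrier's other cell. Origin: centre of its underside, z up.
- feed: Fixed gravity roller feed: 14 free-turning smooth steel rollers, 375 mm long, 132 mm wide. Origin: on the bench under its middle; level x axis points uphill, y across to the catch side, z up. The roller tops form a plane rising 7 degrees (0.122 rad) towards +x, 72 mm above the bench at the origin. Slippery white plastic guide strips at both sides stand 26 mm above the roller tops.
- feed_load (a point): Point on the roller plane, 105 mm up the slope from the feed's middle, on the centre line: the carrier's underside centre belongs here when set on, its x axis along the slope. The lane between the guides is 108 mm wide here (13 mm to spare at each side of the carrier) and narrows to 86 mm before the catch.
- feed_home (a point): Point on the roller plane where the carrier's underside centre lies when fully home against the stop, 210 mm down the slope from feed_load. A carrier let go at feed_load takes 1 to 2 s to roll to the catch, where it rests 30 to 45 mm short of home; its weight does not carry it past. The stop (95 mm tall in the middle) is square to the slope, rubber-faced.
- catch (a joint): Spring catch beside the lane near the stop: a steel lever, 45 mm long, slanting into the lane and pointing downhill. 0 when sprung in, up to 0.2 rad while an end board pushes it aside, nearly 0 again when snapped behind it. Passing it takes a 3 to 6 N push along the slope on the uphill end board, best 40 to 90 mm above the rollers; a hard push near its top could tip the carrier.
- catch_tip (a point): Tip of the spring catch, 19 mm above the roller plane; the front end board must end on its downhill side.
- bowl_a: Porcelain bowl, 110 mm across, 56 mm tall, beyond the upper end of the feed; bystander. Origin: centre of its underside.
- oil_big: Larger brown bottle, 66 mm across, 126 mm tall, at the front left beyond the upper end of the feed; bystander. Origin: centre of its underside.
There are look-alikes about, which are no part of the job. Leave any orange or yellow look-alike of the oil_bottle alone.

How it is judged (in metres and radians):
On the way, in this order (a step that is already met when the one before it is completed fails the run):
1. the carrier is let go on the rollers in the upper half of the feed (x of carrier in the frame of feed between 0.03 and 0.15 m and y of carrier in the frame of feed between -0.02 and 0.02 m and z of carrier in the frame of feed between 0.068 and 0.1 m and angle between the x axis of carrier and the x axis of feed, either way round below 0.3 rad and contact force between carrier and the arm below 0.05 N and contact force between carrier and the fingers below 0.05 N), for 0.05 s.
2. it has rolled down to the catch, untouched (distance between carrier and feed_home below 0.055 m and contact force between carrier and the arm below 0.05 N and contact force between carrier and the fingers below 0.05 N), for 0.2 s.
At the end, for the whole second after the job is handed in: The carrier rests on the rollers against the stop, its origin within 7 mm of feed_home and in line with the feed, and the catch has sprung back (below 0.06 rad) behind its front end board; the bottle and the jar stand in the carrier (distance between carrier and feed_home below 0.007 m and angle between the x axis of carrier and the x axis of feed, either way round below 0.2 rad and value of joint catch below 0.06 rad and linear speed of carrier below 0.02 m/s and angle between each of oil_bottle, paint_jar's own z axis and vertical below 0.3 rad and distance between each of oil_bottle, paint_jar and carrier below 0.05 m); the robot touches nothing.
It fails at once if the bottle or the jar is tipped over (angle between any of oil_bottle, paint_jar's own z axis and vertical above 0.7 rad).
It fails at once if the bowl or the larger bottle beyond the feed is shifted by more than 30 mm (distance of any of bowl_a, oil_big from where it was at the start of the episode above 0.03 m).
It also fails if it takes over 45 s, if anything falls off the work surface, if the arm or the gripper's body presses on something with over 40 N, if the wrist force passes 120 N, or if a joint passes its speed limit or range.

## Working session

There is one attempt and no reset: what is moved stays moved. The work goes in short steps, Python scripts to look and compute and a tool call to move; the robot and the scene stay as the last step left them, time stands still between calls to the robot, and variables do not carry over. Pictures are saved under pics/ and viewed, at most 10 in all, crops included, and the job is handed in when it is done.

Besides the shell and the picture viewer there is one more tool, called as a command line: name --argument value ..., lists and objects as JSON in quotes. servo_tool: Moves the arm, as the interface text tells. Its arguments: {"type":"object","properties":{"plan":{"type":"array","items":{"type":"array"}},"force":{"type":"number"}},"required":["plan"]}

```bash
mkdir -p pics; ls
python3 - <<'E'
from station import manip, get_image, calibration, finder
import cv2, numpy as np
ims=[]
for c in ("side","top"):
    im=get_image(c); cv2.imwrite(f"pics/{c}0.png",im[:,:,::-1]); k=calibration(c); print(c,k)
    np.save(f"{c}0.npy",im)
    for n in ("carrier","feed","catch","oil_bottle","paint_jar","bowl_a","oil_big"):
        print(n,[(round(d["conf"],2),d["extent"]) for d in finder.silhouettes(n,c)][:3])
print(manip.state())
E
```

```text
pics
side {'mtx': array([[403.37554894,   0.        , 255.34158043],
       [  0.        , 403.37554894, 196.99037575],
       [  0.        ,   0.        ,   1.        ]]), 'origin': array([ 799.93340687, -864.47490996,  846.48923901]), 'orientation': array([-2.34464024, -0.37581063,  0.17971633])}
carrier [(0.91, [244.1, 196.0, 309.4, 257.1])]
feed [(0.69, [195.3, 132.6, 318.7, 241.0])]
catch []
oil_bottle [(0.94, [320.8, 225.4, 338.0, 248.1]), (0.71, [280.4, 216.3, 293.8, 233.9]), (0.67, [214.2, 321.3, 236.2, 346.1])]
paint_jar [(0.76, [259.3, 220.2, 273.7, 244.9])]
bowl_a [(0.8, [326.5, 145.7, 362.1, 171.5])]
oil_big [(0.8, [310.2, 120.6, 331.9, 158.2]), (0.41, [261.5, 219.3, 275.1, 245.0])]
top {'mtx': array([[494.23797729,   0.        , 258.08616525],
       [  0.        , 494.23797729, 191.67065499],
       [  0.        ,   0.        ,   1.        ]]), 'origin': array([ 439.41623615, -144.86102538, 1495.85513259]), 'orientation': array([-2.19282782,  2.17504188, -0.13062622])}
carrier [(0.57, [251.4, 149.4, 301.1, 198.5])]
feed [(0.7, [164.9, 155.8, 296.4, 262.3])]
catch []
oil
[... 198 characters left out ...]
k': 0.8, 'joint_pos': array([-1.07639540e+00,  3.84668465e-01,  7.89951123e-03, -1.62059605e-05,
       -1.19399057e+00, -2.58621829e-01]), 'qd': array([ 1.04128767e-03,  3.35930353e-04, -5.57948713e-04,  5.99180156e-04,
       -7.77219322e-05,  1.49462193e-03]), 'effort': array([ 5.24835159e-04, -3.92027485e+01,  1.88604820e+01,  4.19041604e+00,
       -2.49850127e-04, -8.29346789e-06]), 'tcp_pos': array([ 146.03627056, -607.67556468,  253.3285305 ]), 'eef_rot': array([-3.69491121e-01,  3.11976083e+00, -4.50504511e-05]), 'force': array([-0.81021368,  0.16728111, -0.85868079]), 'wrist_torque': array([-0.01468042, -0.00642031,  0.01522806]), 'finger_force': 0.0, 'opening': 0.9972031991408016}
```

Run:
```python
import cv2,numpy as np
a=cv2.imread("pics/side0.png")[100:290,170:400]; b=cv2.imread("pics/top0.png")[80:290,120:400]
cv2.imwrite("pics/s1.png",cv2.resize(a,None,fx=3.15,fy=3.15,interpolation=2)); cv2.imwrite("pics/t1.png",cv2.resize(b,None,fx=2.8,fy=2.8,interpolation=2))
```

```text
(no output)
```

View pics/s1.png

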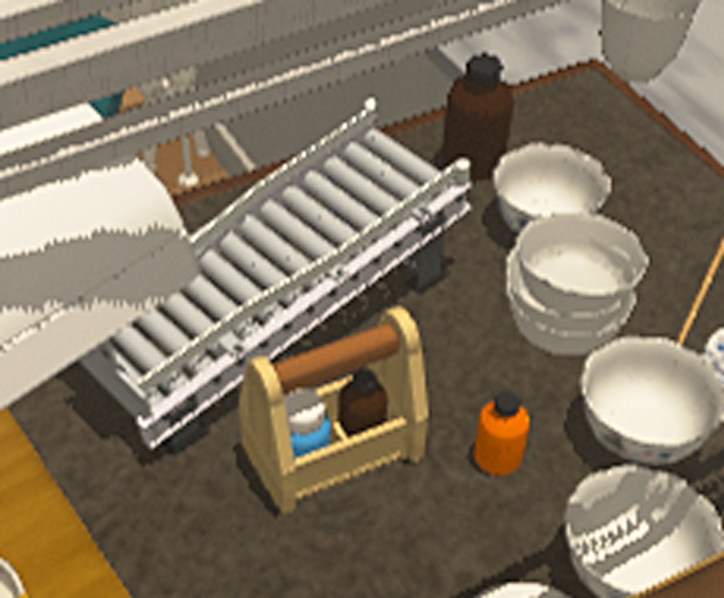

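View pics/t1.png

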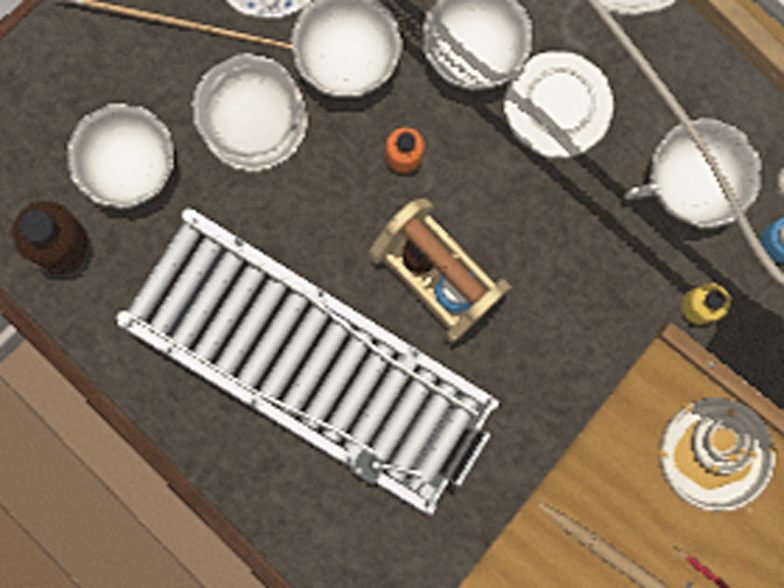

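The top view shows the feed running from upper left (high end, big bottle and bowl beyond it) to lower right, with the catch at crop (365,460) and the stop at (475,455). The carrier stands just beside it, with its handle from (412,225) to (475,297). I'll fit box models to the masks.

```bash
cat > h.py <<'E'
import cv2,numpy as np
from station import calibration
from scipy.spatial.transform import Rotation as R
def proj(P,cam):
    k=calibration(cam); X=(np.atleast_2d(P)-k["origin"])@R.from_rotvec(k["orientation"]).as_matrix()
    u=X@k["mtx"].T; return u[:,:2]/u[:,2:]
def box(x0,x1,y0,y1,z0,z1): return np.array([[x,y,z] for x in(x0,x1) for y in(y0,y1) for z in(z0,z1)],float)
CAR=[box(-55,55,-32,32,0,8),box(-55,55,-32,-26,0,48),box(-55,55,26,32,0,48),box(-55,55,-10,10,104,128)]
for s in(-1,1): CAR+= [np.vstack([box(min(s*53,s*65),max(s*53,s*65),-41,41,0,58),box(min(s*53,s*65),max(s*53,s*65),-22,22,58,138)])]
T=np.radians(7)
FROT=R.from_euler('y',-7,degrees=True).as_matrix()
def slope(P): return np.atleast_2d(P)@FROT.T+[0,0,72]
FEED=[slope(box(-187,187,-66,66,-25,0)),slope(box(-187,187,54,66,-25,26)),slope(box(-187,187,-66,-54,-25,26)),slope(box(-185,-170,-30,30,0,95))]
def place(P,x,y,a,z=0): return np.atleast_2d(P)@R.from_euler('z',a).as_matrix().T+[x,y,z]
def render(parts,p,cam,sc=4,z=0):
    m=np.zeros((384*sc,512*sc),np.uint8)
    for b in parts:
        q=proj(place(b,*p,z),cam)
        cv2.fillConvexPoly(m,cv2.convexHull(((q+.5)*sc-.5).round().astype(np.int32)),1)
    return cv2.resize(m.astype(np.float32),(512,384),interpolation=cv2.INTER_AREA)
def iou(parts,p,masks,z=0):
    s=0
    for c,m in masks.items():
        r=render(parts,p,c,z=z); s+=np.minimum(r,m).sum()/np.maximum(r,m).sum()
    return s
def unproj(uv,cam,z):
    k=calibration(cam); d=R.from_rotvec(k["orientation"]).as_matrix()@np.linalg.inv(k["mtx"])@[*uv,1]
    return k["origin"]+d*(z-k["origin"][2])/d[2]
def draw(im,parts,p,cam,col,sc,z=0):
    E=[(0,1),(0,2),(0,4),(1,3),(1,5),(2,3),(2,6),(3,7),(4,5),(4,6),(5,7),(6,7)]
    for b in parts:
        q=((proj(place(b,*p,z),cam)+.5)*sc).astype(int)
        for o in range(0,len(b),8):
            for i,j in E: cv2.line(im,q[i+o].tolist(),q[j+o].tolist(),col,1)
E
python3 - <<'E'
from h import *
from station import finder
from scipy.optimize import minimize
mk={n:{c:finder.silhouettes(n,c)[0]["mask"].astype(np.float32) for c in("top","side")} for n in("carrier","feed")}
t=lambda u,v:(120+u/2.8-.2,80+v/2.8-.2)
h0,h1=unproj(t(412,225),"top",128),unproj(t(475,297),"top",128)
c0=(h0+h1)/2; d=h0-h1; print("handle",h0,h1)
f=[unproj(t(*q),"top",z) for q,z in(((190,215),120),((123,319),120),((492,403),75),((433,510),75))]
fc=sum(f)/4; fd=f[0]+f[1]-f[2]-f[3]
def fit(parts,p0,m):
    sc=np.array([10,10,.06]); fn=lambda q:-iou(parts,np.array(p0)+q*sc,m)
    r=minimize(fn,[0,0,0],method="Nelder-Mead",options=dict(initial_simplex=[[0,0,0],[1,0,0],[0,1,0],[0,0,1]],maxiter=120,xatol=.01,fatol=1e-4)); return np.array(p0)+r.x*sc,-r.fun
p0c=[*c0[:2],np.arctan2(d[1],d[0])]; p0f=[*fc[:2],np.arctan2(fd[1],fd[0])]
print(p0c,p0f)
pc,e=fit(CAR,p0c,mk["carrier"]);print("carrier",pc,e)
for c in mk["carrier"]: print(c,fit(CAR,p0c,{c:mk["carrier"][c]}))
pf,e=fit(FEED,p0f,{"top":mk["feed"]["top"]});print("feed",pf,e)
np.save("fit.npy",[pc,pf])
outs=[]
for c,(y0,y1,x0,x1),s in(("side",(100,290,190,330),4),("top",(120,290,150,320),3)):
    im=cv2.resize(np.load(c+"0.npy")[:,:,::-1],None,fx=s,fy=s,interpolation=2)
    draw(im,CAR,pc,c,(0,0,255),s);draw(im,FEED,pf,c,(0,255,0),s)
    cv2.imwrite(f"pics/ov_{c}.png",cv2.resize(im[y0*s:y1*s,x0*s:x1*s],None,fx=3/s,fy=3/s) if 0 else im[y0*s:y1*s,x0*s:x1*s][:600,:800])
E
```

```text
handle [ 659.19024494 -201.74188131  128.        ] [ 587.40277407 -264.90929564  128.        ]
[np.float64(623.296509506001), np.float64(-233.32558847596738), np.float64(0.7216111999726997)] [np.float64(522.3440945798361), np.float64(-102.1324672570766), np.float64(1.029142911905358)]
carrier [ 624.72975289 -235.19401074    0.77329379] 1.4713079929351807
top (array([ 625.46528481, -234.81931827,    0.78616385]), np.float64(0.7737692594528198))
side (array([ 622.86387541, -230.11781556,    0.753233  ]), np.float64(0.7091635465621948))
feed [524.53665312 -99.50809288   1.02975767] 0.8090329170227051
```

View pics/ov_side.png

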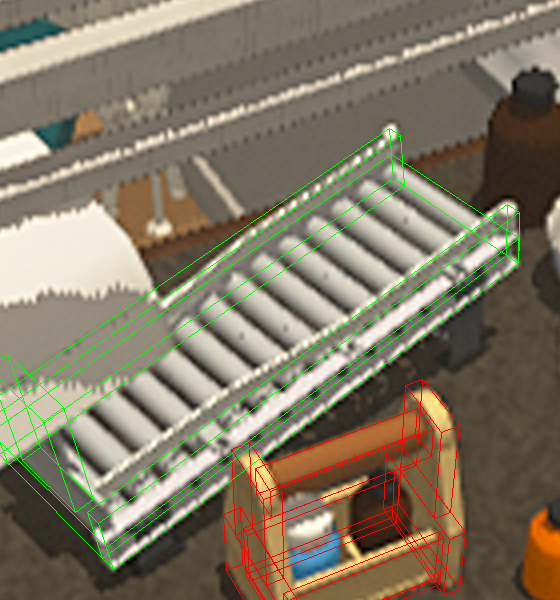

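View pics/ov_top.png

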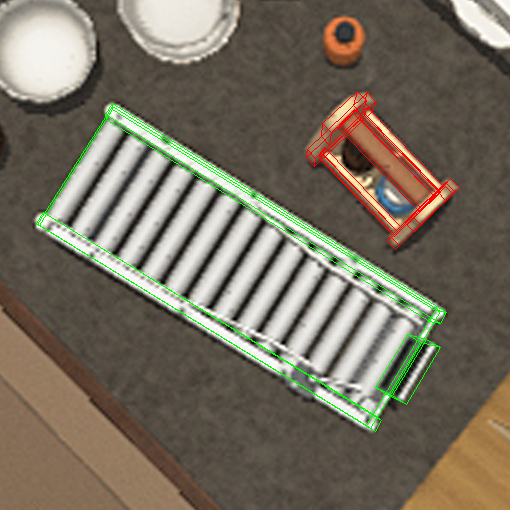

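The feed fit matches both views. The carrier fit agrees to about 5 mm, which the gripper will centre out. Next I'll compute the move to above the handle, gripping 10 mm toward the downhill end.

```bash
cat >> h.py <<'E'
F=np.array([524.5,-99.5]);FA=1.0298
FR=R.from_euler('z',FA).as_matrix()
def feedpt(s,y,h): return FR@slope([[s,y,h]])[0]+[*F,0]
def toolR(yaw,tilt=0):  # tool x horizontal dir yaw; tilt: rot about tool y (rad) after
    x=np.array([np.cos(yaw),np.sin(yaw),0]); z=np.array([0,0,-1.]); return np.c_[x,np.cross(z,x),z]@R.from_euler('y',tilt).as_matrix()
def delta(P,Rt):
    from station import manip
    s=manip.state(); R0=R.from_rotvec(s["eef_rot"]).as_matrix()
    d=np.array(P)-s["tcp_pos"]
    np.set_printoptions(precision=2,suppress=True)
    print("t",s["clock"],"tcp",s["tcp_pos"],"rot(deg)",np.degrees(R.from_matrix(R0.T@Rt).as_rotvec()),"shift cm in old axes",R0.T@d/10,"in new axes",Rt.T@d/10,"force",s["force"],"fing",s["finger_force"],s["opening"],"q",s["joint_pos"])
E
python3 -c "
from h import *
delta([618,-242,220],toolR(.77+np.pi))"
```

```text
t 1.0 tcp [ 146.02 -607.68  253.35] rot(deg) [ -0.     0.   -30.61] shift cm in old axes [-54.44  24.53   3.33] in new axes [-59.34  -6.6    3.33] force [0.53 1.21 0.88] fing 0.0 1.0000918733367279 q [-1.08  0.38  0.01 -0.   -1.19 -0.26]
```

servo_tool --plan '[[[0,0,-10.2],[0,0,0],8.54],[[0,0,-10.2],[0,0,0],8.54],[[0,0,-10.2],[0,0,0],8.54],[[0,0,0],[-5,-0.6,0],8.54],[[0,0,0],[-5,-0.6,0],8.54],[[0,0,0],[-5,-0.6,0],8.54],[[0,0,0],[-5,-0.6,0],8.54],[[0,0,0],[-5,-0.6,0],8.54],[[0,0,0],[-5,-0.6,0],8.54],[[0,0,0],[-5,-0.6,0],8.54]]'

```text
clock: 2.25
tcp_pos: [427.8, -393.1, 253.6]
eef_rot: [-1.18, 2.911, -0.001]
force: [0.3, -0.7, 0.1]
opening: 0.999
finger_force: 0.0
```

servo_tool --plan '[[[0,0,0],[-5,-0.6,0],8.54],[[0,0,0],[-5,-0.6,0],8.54],[[0,0,0],[-5,-0.6,0],8.54],[[0,0,0],[-5,-0.6,1],8.54],[[0,0,0],[-4,-0.6,2.3],8.54],[[0,0,0],[0,0,0],8.54],[[0,0,0],[0,0,0],8.54]]'

```text
clock: 3.12
tcp_pos: [619.6, -248.9, 220.4]
eef_rot: [1.18, -2.911, 0.0]
force: [0.6, -0.3, -0.5]
opening: 0.997
finger_force: 0.0
```

Run:
```python
from h import *
from station import get_image
delta([618,-242,119],toolR(.77+np.pi))
ims=[]
for c,(y0,y1,x0,x1),s in(("side",(150,270,220,340),5),("top",(130,210,225,325),2)):
    im=cv2.resize(get_image(c)[:,:,::-1],None,fx=s,fy=s,interpolation=2)
    draw(im,CAR,(625,-235,.77),c,(0,0,255),s)
    cv2.imwrite(f"pics/b_{c}.png",im[y0*s:y1*s,x0*s:x1*s])
```

```text
t 3.125 tcp [ 619.62 -248.93  220.4 ] rot(deg) [ 0.   -0.03  0.01] shift cm in old axes [-0.37  0.61 10.14] in new axes [-0.37  0.61 10.14] force [ 0.64 -0.33 -0.51] fing 0.0 0.9966670629753195 q [-0.14  0.48  0.08  0.   -1.17 -0.66]
```

View pics/b_side.png

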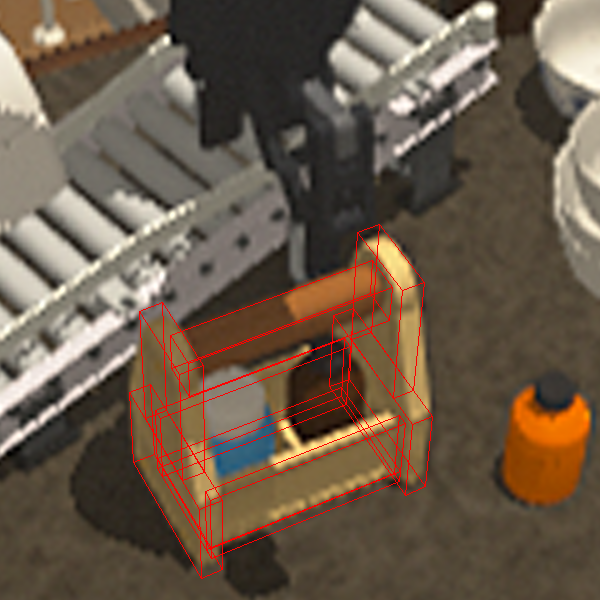

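The overlay agrees with the carrier, and the gripper stands just above the bar. I'll correct the small offset, go down and grip.

servo_tool --plan '[[[0,0,0],[-0.4,0.6,2],8.54],[[0,0,0],[0,0,3],8.54],[[0,0,0],[0,0,3],8.54],[[0,0,0],[0,0,2.1],8.54],[[0,0,0],[0,0,0],8.54]]' --force 60

```text
clock: 3.85
tcp_pos: [617.0, -242.4, 118.5]
eef_rot: [1.177, -2.911, -0.002]
force: [-0.7, -0.4, 0.2]
opening: 1.005
finger_force: 0.0
```

servo_tool --plan '[[[0,0,0],[0,0,0],4],[[0,0,0],[0,0,0],3],[[0,0,0],[0,0,0],2],[[0,0,0],[0,0,0],0.5],[[0,0,0],[0,0,0],0.5],[[0,0,0],[0,0,0],0.5],[[0,0,0],[0,0,0],0.5]]' --force 60

```text
clock: 4.72
tcp_pos: [617.9, -241.3, 119.8]
eef_rot: [1.18, -2.911, -0.001]
force: [-3.9, 3.3, 6.2]
opening: 0.222
finger_force: 60.8
```

servo_tool --plan '[[[0,0,0],[0,0,-0.5],0.5],[[0,0,0],[0,0,-1.5],0.5],[[0,0,0],[0,0,-2.5],0.5],[[0,0,0],[0,0,-3],0.5],[[0,0,0],[0,0,-3],0.5],[[0,0,0],[0,0,-2.5],0.5],[[0,0,0],[0,0,-2],0.5],[[0,0,0],[0,0,-1],0.5],[[0,0,0],[0,0,0],0.5]]'

```text
clock: 5.85
tcp_pos: [618.6, -241.6, 279.6]
eef_rot: [-1.179, 2.911, -0.0]
force: [0.4, -0.1, -6.7]
opening: 0.221
finger_force: 59.2
```

Run:
```python
from h import *
from station import get_image,manip
# carrier origin = TCP + 119 z + (-10: carrier centre uphill of grip); aim carrier at s=105
Rt=toolR(FA+np.pi)
t=np.radians(7)
# tool x = downhill, slope-aligned; z = -normal
n=FR@FROT@[0,0,1.]; x=-(FR@FROT@[1.,0,0]); Rt=np.c_[x,np.cross(-n,x),-n]
np.save("Rt.npy",Rt)
delta(feedpt(95,0,119),Rt)
delta(feedpt(95,0,180),Rt)
im=get_image("side");cv2.imwrite("pics/c.png",cv2.resize(im[90:250,190:350,::-1],None,fx=3.5,fy=3.5,interpolation=2))
```

```text
t 5.85 tcp [ 618.59 -241.64  279.59] rot(deg) [ -0.95  -6.92 -14.88] shift cm in old axes [-10.84  18.81   7.79] in new axes [-14.25  15.39   9.6 ] force [ 0.38 -0.07 -6.73] fing 59.191428422927856 0.22131823597057473 q [-0.13  0.44  0.16 -0.   -1.29 -0.67]
t 5.85 tcp [ 618.59 -241.64  279.59] rot(deg) [ -0.95  -6.92 -14.88] shift cm in old axes [-10.13  18.62   1.73] in new axes [-14.25  15.39   3.5 ] force [ 0.38 -0.07 -6.73] fing 59.191428422927856 0.22131823597057473 q [-0.13  0.44  0.16 -0.   -1.29 -0.67]
```

View pics/c.png

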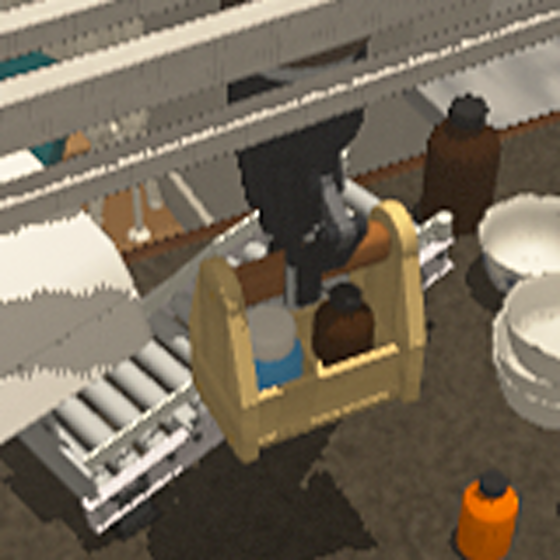

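The carrier hangs level in the gripper with both vessels upright. Next I turn it to the slope and carry it over the upper end.

servo_tool --plan '[[[-0.2,-1.4,-3],[0,0,0],0.5],[[-0.2,-1.4,-3],[-0.7,0.8,0],0.5],[[-0.2,-1.4,-3],[-1.3,1.4,0.2],0.5],[[-0.2,-1.4,-3],[-2,2.2,0.3],0.5],[[-0.15,-1.3,-2.9],[-2.5,2.7,0.5],0.5],[[0,0,0],[-2.5,2.7,0.5],0.5],[[0,0,0],[-2,2.2,0.5],0.5],[[0,0,0],[-1.4,1.5,0.5],0.5],[[0,0,0],[-0.8,0.9,0.5],0.5],[[0,0,0],[0,0,0],0.5]]'

```text
clock: 7.15
tcp_pos: [573.4, -49.5, 261.6]
eef_rot: [-1.498, 2.643, 0.093]
force: [0.5, -0.2, -6.5]
opening: 0.223
finger_force: 59.3
```

```bash
cat > see.py <<'E'
from h import *
from station import get_image,finder,manip
from scipy.optimize import minimize
def carrier_fit(s0,h0):
    """fit carrier (s,y,h) in feed slope frame"""
    mk={}
    for c in("top","side"):
        get_image(c); r=finder.silhouettes("carrier",c)
        if r and r[0]["conf"]>.4: mk[c]=r[0]["mask"].astype(np.float32); print(c,r[0]["conf"],r[0]["extent"])
    f=lambda q:-iou([slope(b+[s0+10*q[0],10*q[1],h0+10*q[2]]) for b in CAR],(*F,FA),mk)
    r=minimize(f,[0,0,0],method="Nelder-Mead",options=dict(initial_simplex=[[0,0,0],[1,0,0],[0,1,0],[0,0,1]],maxiter=100,xatol=.02,fatol=1e-4))
    print("s,y,h",s0+10*r.x[0],10*r.x[1],h0+10*r.x[2],"iou",-r.fun,list(mk))
E
python3 - <<'E'
from see import *
delta(feedpt(95,0,119),np.load("Rt.npy"))
carrier_fit(105,61)
E
```

```text
t 7.15 tcp [573.4  -49.51 261.61] rot(deg) [ 0.16 -0.14  0.07] shift cm in old axes [-0.45  1.6   6.09] in new axes [-0.44  1.62  6.09] force [ 0.49 -0.24 -6.5 ] fing 59.343339800834656 0.22275517648054122 q [ 0.15  0.27 -0.1  -0.1  -1.13 -0.65]
side 0.91 [256.6, 97.4, 313.4, 167.0]
s,y,h 116.7292026231246 1.3668319101373672 38.21746458470505 iou 0.551258385181427 ['side']
```

servo_tool --plan '[[[0,0,0],[-0.2,0.8,0],0.5],[[0,0,0],[-0.2,0.8,0],0.5],[[0,0,0],[0,0,1],0.5],[[0,0,0],[0,0,1.5],0.5],[[0,0,0],[0,0,1.5],0.5],[[0,0,0],[0,0,1],0.5],[[0,0,0],[0,0,0.4],0.5],[[0,0,0],[0,0,0],0.5]]'

```text
clock: 8.35
tcp_pos: [565.9, -32.7, 209.3]
eef_rot: [-1.495, 2.641, 0.092]
force: [-0.2, -1.1, -5.6]
opening: 0.219
finger_force: 59.4
```

Run:
```python
from h import *
from station import get_image
delta(feedpt(95,0,119),np.load("Rt.npy"))
a=get_image("side")[60:220,210:350,::-1];b=get_image("top")[90:250,150:300,::-1]
cv2.imwrite("pics/d.png",cv2.resize(np.hstack([a,b]),None,fx=2.75,fy=2.75,interpolation=2))
```

```text
t 8.35 tcp [565.87 -32.68 209.34] rot(deg) [ 0.05 -0.07  0.02] shift cm in old axes [-0.03  0.1   0.77] in new axes [-0.03  0.11  0.77] force [-0.18 -1.12 -5.63] fing 59.423115849494934 0.2192197669098892 q [ 0.18  0.3  -0.2  -0.11 -0.99 -0.67]
```

View pics/d.png

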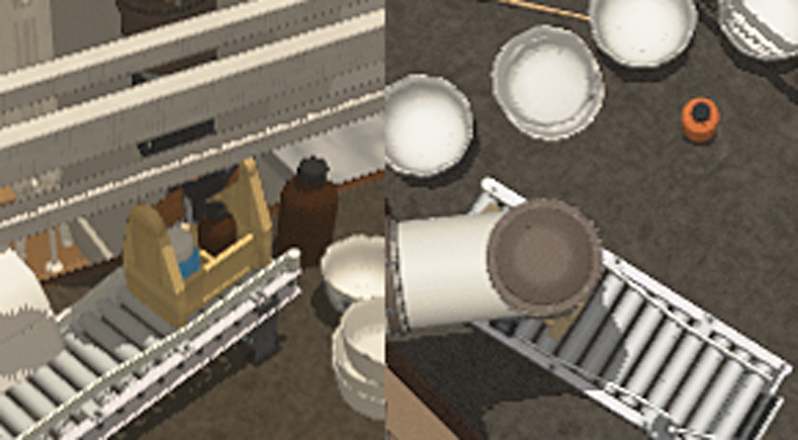

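The carrier sits just above the rollers, inside the lane. I'll lower it in small steps.

servo_tool --plan '[[[0,0,0],[0,0.1,0.3],0.5],[[0,0,0],[0,0,0.2],0.5],[[0,0,0],[0,0,0.1],0.5],[[0,0,0],[0,0,0],0.5]]'

```text
clock: 8.95
tcp_pos: [565.2, -31.5, 203.5]
eef_rot: [-1.495, 2.641, 0.092]
force: [-0.1, -0.1, -7.7]
opening: 0.221
finger_force: 59.4
```

servo_tool --plan '[[[0,0,0],[0,0,0.1],0.5],[[0,0,0],[0,0,0],0.5]]'

```text
clock: 9.2
tcp_pos: [565.4, -31.4, 202.6]
eef_rot: [-1.495, 2.641, 0.092]
force: [0.3, 0.1, -6.5]
opening: 0.223
finger_force: 59.4
```

servo_tool --plan '[[[0,0,0],[0,0,0.1],0.5],[[0,0,0],[0,0,0],0.5]]'

```text
clock: 9.45
tcp_pos: [565.6, -31.3, 202.4]
eef_rot: [-1.495, 2.64, 0.091]
force: [-2.1, 1.1, -2.7]
opening: 0.225
finger_force: 60.1
```

servo_tool --plan '[[[0,0,0],[0,0,0.1],0.5],[[0,0,0],[0,0,0],0.5]]'

```text
clock: 9.7
tcp_pos: [565.7, -31.2, 202.2]
eef_rot: [-1.495, 2.64, 0.09]
force: [-4.3, 0.4, 6.2]
opening: 0.222
finger_force: 61.3
```

servo_tool --plan '[[[0,0,0],[0,0,-0.05],8.54],[[0,0,0],[0,0,0],8.54],[[0,0,0],[0,0,-4],8.54],[[0,0,0],[0,0,-6],8.54],[[0,0,0],[0,0,-5],8.54],[[0,0,0],[0,0,0],8.54]]'

```text
clock: 10.45
tcp_pos: [558.3, -47.3, 355.5]
eef_rot: [-1.49, 2.632, 0.083]
force: [-0.5, 0.1, -0.7]
opening: 0.999
finger_force: 0.0
```

servo_tool --plan '[[[0,0,0],[0,0,0],0],[[0,0,0],[0,0,0],0],[[0,0,0],[0,0,0],0],[[0,0,0],[0,0,0],0],[[0,0,0],[0,0,0],0],[[0,0,0],[0,0,0],0],[[0,0,0],[0,0,0],0],[[0,0,0],[0,0,0],0],[[0,0,0],[0,0,0],0],[[0,0,0],[0,0,0],0]]'

```text
clock: 11.7
tcp_pos: [556.1, -46.8, 350.1]
eef_rot: [-1.495, 2.641, 0.092]
force: [-0.4, 0.6, 0.1]
opening: 0.0
finger_force: 0.0
```

Run:
```python
from see import *
np.set_printoptions(precision=2,suppress=True)
carrier_fit(-65,0)
a=get_image("side")[60:240,180:330,::-1];b=get_image("top")[140:290,170:310,::-1]
b=cv2.copyMakeBorder(b,0,30,0,0,cv2.BORDER_CONSTANT)
cv2.imwrite("pics/e.png",cv2.resize(np.hstack([a,b]),None,fx=2.75,fy=2.75,interpolation=2))
# push pose: tool tips lean downhill by 15deg from slope normal
Rt=np.load("Rt.npy")
for k in(1,-1):
  Rp=Rt@R.from_euler('y',k*15,degrees=True).as_matrix(); z=FROT.T@FR.T@Rp[:,2]; print(k,"z in slope frame",z)
  if z[0]<0:
    tip=feedpt(20,0,65); np.save("Rp.npy",Rp); delta(tip-22*Rp[:,2],Rp)
```

```text
top 0.71 [229.5, 195.8, 286.4, 246.3]
side 0.71 [209.9, 146.2, 261.3, 213.0]
s,y,h -76.79781215614324 -2.5909129612531046 5.924500077841381 iou 1.268620491027832 ['top', 'side']
1 z in slope frame [-0.26  0.   -0.97]
t 12.0 tcp [556.16 -46.86 350.04] rot(deg) [ 0.04 14.95  0.02] shift cm in old axes [ 6.9  -0.01 18.23] in new axes [ 1.96  0.   19.39] force [0.55 1.08 0.35] fing 0.0 -0.004256253021199437 q [ 0.16  0.19  0.01 -0.1  -1.31 -0.68]
-1 z in slope frame [ 0.26 -0.   -0.97]
```

View pics/e.png

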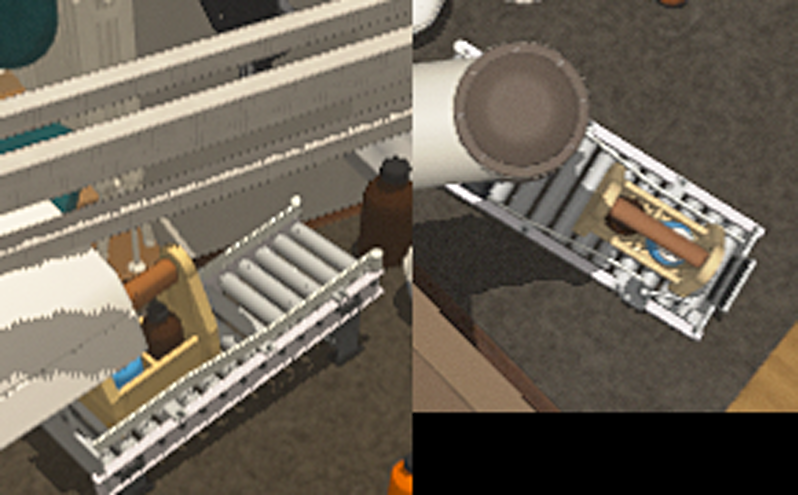

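It rolled down to the catch and both vessels are standing (board near crop (600,205), carrier front just short of the stop). Now I'll set up the push with closed fingers, tips leaning 30° downhill so the gripper body clears the board.

servo_tool --plan '[[[0,7.5,0],[0,0,0],0],[[0,7.5,0],[0,0,0],0],[[0,7.5,0],[0,0,0],0],[[0,7.5,0],[0,0,0],0],[[0,0,0],[0,0,0],0]]'

```text
clock: 12.62
tcp_pos: [556.5, -45.6, 348.0]
eef_rot: [1.37, -2.413, 0.277]
force: [-0.5, 0.5, 0.2]
opening: -0.004
finger_force: 0.0
```

Run:
```python
from h import *
Rp=np.load("Rt.npy")@R.from_euler('y',30,degrees=True).as_matrix(); np.save("Rp.npy",Rp)
delta(feedpt(40,0,68)-22*Rp[:,2],Rp)
```

```text
t 12.625 tcp [556.53 -45.65 348.01] rot(deg) [ 0.13 -0.19  0.21] shift cm in old axes [-5.14 -0.09 17.75] in new axes [-5.08 -0.03 17.77] force [-0.54  0.48  0.21] fing 0.0 -0.003780718491418867 q [ 0.33  0.33  0.01  0.25 -1.57 -0.91]
```

servo_tool --plan '[[[0,0,0],[-2.5,0,0],0],[[0,0,0],[-2.6,0,1],0],[[0,0,0],[0,0,4],0],[[0,0,0],[0,0,4],0],[[0,0,0],[0,0,4],0],[[0,0,0],[0,0,3],0],[[0,0,0],[0,0,1.8],0],[[0,0,0],[0,0,0],0],[[0,0,0],[0,0,0],0]]'

```text
clock: 13.75
tcp_pos: [545.1, -65.8, 166.7]
eef_rot: [1.369, -2.418, 0.279]
force: [-0.2, -0.4, 1.0]
opening: 0.003
finger_force: 0.0
```

Run:
```python
from h import *
from station import get_image
Rp=np.load("Rp.npy"); delta(feedpt(-30,0,68)-22*Rp[:,2],Rp)
a=get_image("side")[60:240,180:330,::-1];b=get_image("top")[140:290,170:310,::-1]
b=cv2.copyMakeBorder(b,0,30,0,0,cv2.BORDER_CONSTANT)
cv2.imwrite("pics/f.png",cv2.resize(np.hstack([a,b]),None,fx=2.75,fy=2.75,interpolation=2))
```

```text
t 13.75 tcp [545.13 -65.83 166.65] rot(deg) [-0.03  0.01  0.03] shift cm in old axes [5.94 0.04 3.67] in new axes [5.93 0.03 3.67] force [-0.18 -0.4   0.96] fing 0.0 0.0026676287212327584 q [ 0.3   0.44 -0.3   0.29 -1.15 -1.  ]
```

View pics/f.png

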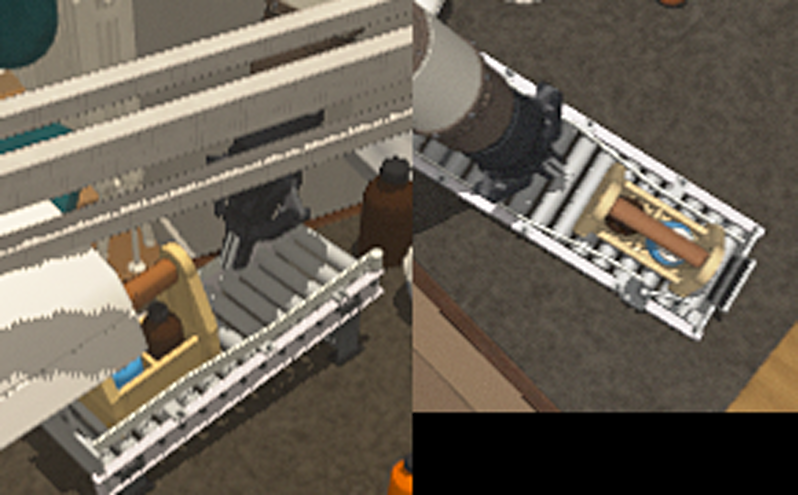

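The fingers stand uphill of the board, on the centre line and clear of it. I'll advance along the slope.

servo_tool --plan '[[[0,0,0],[0.42,0,0.26],0],[[0,0,0],[0.42,0,0.26],0],[[0,0,0],[0.42,0,0.26],0],[[0,0,0],[0.42,0,0.26],0],[[0,0,0],[0.42,0,0.26],0],[[0,0,0],[0.42,0,0.26],0],[[0,0,0],[0.21,0,0.13],0]]'

```text
clock: 14.72
tcp_pos: [527.8, -93.9, 161.4]
eef_rot: [1.368, -2.417, 0.278]
force: [-0.3, -0.4, 0.9]
opening: -0.001
finger_force: 0.0
```

servo_tool --plan '[[[0,0,0],[0.25,0,0.15],0],[[0,0,0],[0.25,0,0.15],0],[[0,0,0],[0.25,0,0.15],0],[[0,0,0],[0.25,0,0.15],0]]'

```text
clock: 15.22
tcp_pos: [522.8, -103.1, 160.0]
eef_rot: [1.37, -2.419, 0.279]
force: [2.4, 2.8, 1.8]
opening: -0.001
finger_force: 2.1
```

servo_tool --plan '[[[0,0,0],[0.25,0,0.15],0],[[0,0,0],[0.25,0,0.15],0],[[0,0,0],[0.25,0,0.15],0],[[0,0,0],[0.25,0,0.15],0]]'

```text
clock: 15.72
tcp_pos: [518.6, -112.3, 158.9]
eef_rot: [1.373, -2.422, 0.281]
force: [2.4, 4.7, 1.3]
opening: 0.001
finger_force: 2.6
```

servo_tool --plan '[[[0,0,0],[0.25,0,0.15],0],[[0,0,0],[0.25,0,0.15],0],[[0,0,0],[0.25,0,0.15],0]]'

```text
clock: 16.1
tcp_pos: [512.5, -120.7, 157.4]
eef_rot: [1.37, -2.418, 0.28]
force: [4.8, 4.3, 1.7]
opening: 0.001
finger_force: 2.5
```

servo_tool --plan '[[[0,0,0],[0.2,0,0.12],0],[[0,0,0],[0.2,0,0.12],0]]'

```text
clock: 16.35
tcp_pos: [506.9, -125.6, 155.6]
eef_rot: [1.365, -2.414, 0.275]
force: [0.3, 1.0, 0.5]
opening: 0.0
finger_force: 0.6
```

servo_tool --plan '[[[0,0,0],[0.2,0,0.12],0],[[0,0,0],[0.1,0,0.06],0]]'

```text
clock: 16.6
tcp_pos: [507.9, -126.7, 155.7]
eef_rot: [1.37, -2.42, 0.277]
force: [1.7, 11.0, 3.4]
opening: -0.002
finger_force: 5.2
```

The force fell off, then rose sharply at the stop, so the catch probably snapped. I'll press slightly more, then back off and check.

servo_tool --plan '[[[0,0,0],[0.1,0,0.06],0],[[0,0,0],[0,0,0],0]]'

```text
clock: 16.85
tcp_pos: [508.0, -126.7, 155.7]
eef_rot: [1.372, -2.421, 0.277]
force: [2.0, 12.8, 3.4]
opening: -0.0
finger_force: 5.6
```

servo_tool --plan '[[[0,0,0],[-0.2,0,-0.12],0],[[0,0,0],[-0.8,0,-0.5],0],[[0,0,0],[-1.5,0,-0.9],0],[[0,0,0],[-2,0,-1.2],0],[[0,0,0],[0,0,-4],0],[[0,0,0],[0,0,-5],0],[[0,0,0],[0,0,-5],0],[[0,0,0],[0,0,0],0],[[0,0,0],[0,0,0],0]]'

```text
clock: 17.98
tcp_pos: [561.5, -36.7, 291.1]
eef_rot: [1.368, -2.416, 0.277]
force: [-0.1, 0.4, -0.1]
opening: 0.001
finger_force: 0.0
```

Run:
```python
from see import *
np.set_printoptions(precision=2,suppress=True)
print(manip.state()["force"])
carrier_fit(-100,0)
s=7;b=get_image("top")[180:262,205:305,::-1]
cv2.imwrite("pics/g.png",cv2.resize(b,None,fx=s,fy=s,interpolation=2))
```

```text
[-0.1   0.43 -0.09]
top 0.78 [238.9, 203.6, 294.5, 250.7]
side 0.55 [205.0, 154.4, 254.4, 215.7]
s,y,h -106.03169272084226 -3.9945374340651267 -1.1884131070295698 iou 1.2227838039398193 ['top', 'side']
```

View pics/g.png

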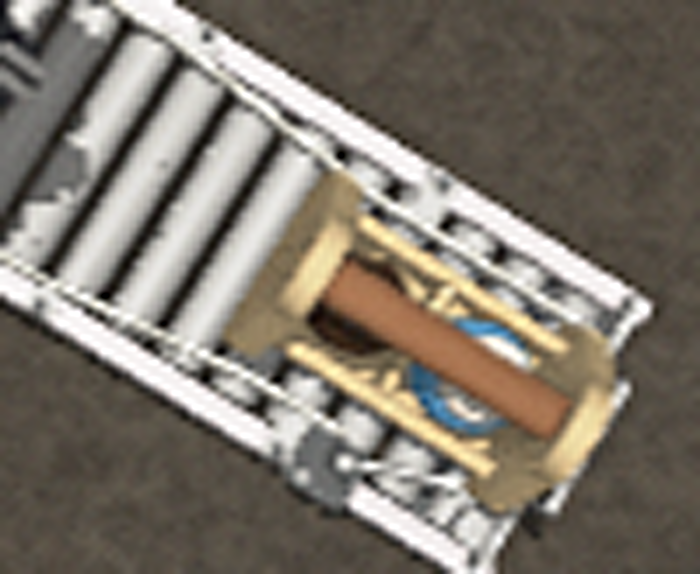

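The carrier stands against the stop (fit s = -106 mm, home -105). The catch lever shows at (350–480, 460) behind the front board, both vessels are upright, and the arm is clear. I'm handing in.

```bash
python3 -c "
from station import close_job
print(close_job())"
```

```text
the job is handed in; nothing more can be done
None
```

The carrier was set on the feed, rolled down to the catch untouched and was pushed home. The last image shows it against the stop with the catch lever behind its front board and both vessels standing. The job is handed in, but it returned no verdict.

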